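Pack the calibration kit into the sloping tray

TASK

Pack the kit into the sloping tray: move the small can that already stands in the tray along to make room, then set in beside it the large can and the steel block that stand left and right of the tray. All three must finish standing squarely on the tray floor in one row between its walls, the steel block still on end. Set them in gently, do not drop them, and leave the solder reel, the calculator and the roll of masking tape where they are.

Things in the scene. Friction and masses are not known exactly. Their poses are not given: they have to be found in the camera images.
- tray: Open grey tray fixed on the stand, sloping 25 deg down towards the robot. Origin: centre of its underside. x: up the slope, away from the robot (inside -33 to 33 mm); y: level, along the row (inside -78 to 78 mm); z: square out of the tray, inner floor at 6 mm, top of the 6 mm thick walls at 36 mm. The row takes 145 mm with the block's 33 mm side along it; grip above the walls.
- small_can: Dark grey cylindrical resistor can, 50 mm diameter, body 62 mm high, with two brass terminals on top (78 mm in all); 0.42 kg. Stands in the tray at the start, square to its floor, touching the lower wall and off the middle of the row. Origin: centre of its underside; z up its axis.
- large_can: Dark grey cylindrical resistor can, 62 mm diameter, body 80 mm high, with two brass terminals on top (96 mm in all); 0.42 kg. Stands upright on the worktop near the front edge, left or right of the tray (similar cans far to the left behind, beside the vice, are no part of the job). Origin: centre of its underside; z up its axis.
- block: Plain grey steel block, 60 x 40 x 33 mm, 0.31 kg, standing on end (60 mm high) on the worktop near the front edge, on the other side of the tray from the large can. Own y: the 60 mm length (upright at the start), own x: the 40 mm width, own z: the 33 mm thickness. Origin: middle of one 60 x 40 face; the body reaches from z = 0 to 33 mm.
- block_mid (a point): Centre of the steel block, 30 mm from either end.
- stand: Plywood stand that carries the tray, fixed to the worktop; base board 110 x 175 x 10 mm. Origin: centre of its underside on the worktop; x away from the robot, y along the row, z up. The tray's underside centre is 34 mm above it.
- reel: Bystander: solder reel with blue flanges, 55 mm diameter, 42 mm high, beyond the left part. Origin: centre of its underside.
- calc: Bystander: dark calculator lying flat, 138 x 78 x 12 mm, beyond the right part. Origin: centre of its underside.
- tape_roll: Bystander: roll of masking tape lying flat, 92 mm diameter, 25 mm high, far to the left. Origin: centre of its underside.
Things that resemble listed ones, but are neither listed nor needed, are in the scene too. There is more than one size of the block; the one meant has the size given above.

How it is judged:
By the outcome, as a careful person would: the job done as asked, in the order asked, and still so for the second after the job is handed in, with the robot touching nothing.
It also fails if it takes over 67 s, if anything falls off the work surface, if the arm or the gripper's body presses on something with over 40 N, if the wrist force passes 120 N, or if a joint passes its speed limit or range.

ROBOT

A 6-joint arm with a two-finger parallel gripper is mounted at the origin on a cart in front of the work surface, level with it; the furniture and walls round the work are solid. World frame = base frame: x ahead of the robot, y to its left, z up, the work surface at z = 0. Lengths are in m, angles in rad, forces in N, time in s.
With the tool pointing down it reaches from about 0.375 to 0.975 m from the base axis. Payload 3.8 kg.
Tool frame: the origin (TCP) lies at the very end of the fingers, on their centre line; the grasp point (between the pads) lies 19 mm behind it; z points along the fingers, y is the line along which they close (so a half turn about z gives the same grasp; the last joint's range is limited). The gripper opens to 85 mm and grips with 20 to 120 N. Pads are 22 mm wide; open, the fingers measure 114 mm over their backs; the gripper's body (76 mm by 85 mm) begins 54 mm behind the grasp point. The pads swing forward as they close: fully open they stand 13 mm farther back than shut.
Start: joints at [1.198, 0.264, 1.604, -0, 1.274, -0.037], TCP at [0.222, 0.637, 0.231] pointing down, gripper open.
Joint ranges: [-2.63, 2.63], [-0.94, 2.18], [0.31, 2.57], [-1.31, 4.45], [0, 2.66], [-2.55, 2.55]. Speed limits (rad/s): [2.57, 2.57, 3.14, 3.14, 3.14, 3.14].

INTERFACE

Orientations are given as a rotation vector (axis times angle).
In Python, from workcell import bot, vision gives the robot as it stands. The module is installed in compiled form; this text tells all that it offers.
- The arm moves only by the tool play_rows, never from a script. Its argument "moves" is a list that holds one entry, the list of rows, each a list of 7 numbers: the turn, a rotation vector about the tool's x, y, z as a fraction of full scale, then the shift along the tool's x, y, z as a fraction of full scale, then the finger opening in mm, from 0 to 85.4. In form: [[[ax, ay, az, x, y, z, jaw], ...]]. A call has 1 to 5 rows; each row shifts and turns the commanded pose from where the row before left it, along the tool's axes as they then stand; what a row does not reach is not made up. Full scale, the value 1, is 0.1 m for a shift and 0.5 rad for a turn. A row lasts 1/12 s, in which the tool goes at most 41.7 mm and 7.16 degrees, less where a joint would pass 70% of its speed; a pose out of reach is approached as far as the arm can. A call with a number of a shift or a turn outside -1 to 1 is refused whole. A call with a gripper value outside its range is refused whole. The fingers move at their own pace and stop on an object; "newtons" is the grip in N (left out, the last holds). Time passes only in rows, so rows that do not move let the fingers close. It gives the time, the measured TCP pose, the force, the opening and the grip force at its end, in the units of the state.
- bot.read_state(): the state, without advancing time (a new reading comes with each control period).
- vision.read_camera(name): name is "side" or "top"; returns a dict with "image" (384x512x3 uint8, red, green, blue), "depth" (384x512 float32, m along the optical axis (not along the pixel's ray), 0 where there is no reading), "K" (3x3 intrinsics, pixels), "R" (3x3) and "t" (3): a world point X has camera coordinates R X + t. Camera axes: x right, y down, z forward; pixel columns grow to the right and rows downward; lengths in m; the calibration is good to about 2 mm. A picture is of the moment at which its call begins.
- bot.finish_job(): hands the job in; it is judged then, once.
The state is a dict: "time": time; "q": joint angles; "joint_vel": joint speeds; "joint_torque": joint torques, N m; "tool_pos": TCP position; "tcp_rot": TCP orientation; "wrist_force": force on the tool from outside, world axes, zero at the start; "torque": the same for the moment, N m; "width": opening from 0.0 (shut) to 1.0 (fully open); "grip_force": force on a finger pad.
Only numpy, scipy, OpenCV 4.12 (cv2) and the standard library are available. Lean on these libraries where they do the work, as an engineer would, in place of code of your own. Each camera call takes 0.05 s, during which the arm holds its last target. There are 200 camera calls.

## Working session

There is one attempt and no reset: what is moved stays moved. The work goes in short steps, Python scripts to look and compute and a tool call to move; the robot and the scene stay as the last step left them, time stands still between calls to the robot, and variables do not carry over. Pictures are saved under pics/ and viewed, at most 10 in all, crops included, and the job is handed in when it is done.

Besides the shell and the picture viewer there is one more tool, called after "Emit:" by a JSON object that holds its "op" and its "data". play_rows: Moves the arm, as the interface text tells. Its arguments: {"type":"object","properties":{"moves":{"type":"array","items":{"type":"array","items":{"type":"array","items":{"type":"number"}}}},"newtons":{"type":"number"}},"required":["moves"]}

```bash
mkdir -p pics; python3 - <<'E'
from workcell import bot, vision
import cv2,numpy as np
print(bot.read_state())
for n in("side","top"):
    c=vision.read_camera(n); np.savez(n+"0.npz",**c); cv2.imwrite(f"pics/{n}0.png",cv2.resize(c["image"][:,:,::-1],(800,600)))
    print(n,c["K"],c["R"],c["t"], (c["depth"]>0).mean())
E
```

```text
{'time': 0.0, 'q': array([ 1.19810198e+00,  2.64773054e-01,  1.60538668e+00,  2.72758518e-05,
        1.27371923e+00, -3.68885061e-02]), 'joint_vel': array([-8.98756569e-04, -1.04860559e-03,  8.13646694e-05,  7.08924801e-04,
        4.87889206e-04, -9.19806830e-04]), 'joint_torque': array([ 3.79954263e-04, -5.15127182e+01, -3.67298055e+01,  3.16489729e-05,
        1.33333020e-02,  2.88198862e-05]), 'tool_pos': array([0.22214749, 0.63660925, 0.22994179]), 'tcp_rot': array([-0.52493777, -3.09692604,  0.0035074 ]), 'wrist_force': array([-0.51435524,  0.03987207,  0.18804993]), 'torque': array([-0.01134517,  0.02182673,  0.02066875]), 'grip_force': 0.0, 'width': 1.0018457152592797}
side [[385.51881767   0.         260.13208972]
 [  0.         385.51881767 191.44781026]
 [  0.           0.           1.        ]] [[-0.99803282  0.06017528  0.01759044]
 [ 0.01221794  0.46188536 -0.88685548]
 [-0.06149154 -0.88489595 -0.46171197]] [ 5.81483051e-01 -7.33909983e-04  1.37007767e+00] 0.9960428873697916
top [[374.07299328   0.         254.95288919]
 [  0.         374.07299328 190.94967247]
 [  0.           0.           1.        ]] [[-0.00929511 -0.99983242  0.01577128]
 [-0.98280177  0.00622556 -0.18455871]
 [ 0.1844296  -0.01721554 -0.98269494]] [0.09794695 0.58792288 1.06970592] 0.9961446126302084
```

View pics/top0.png

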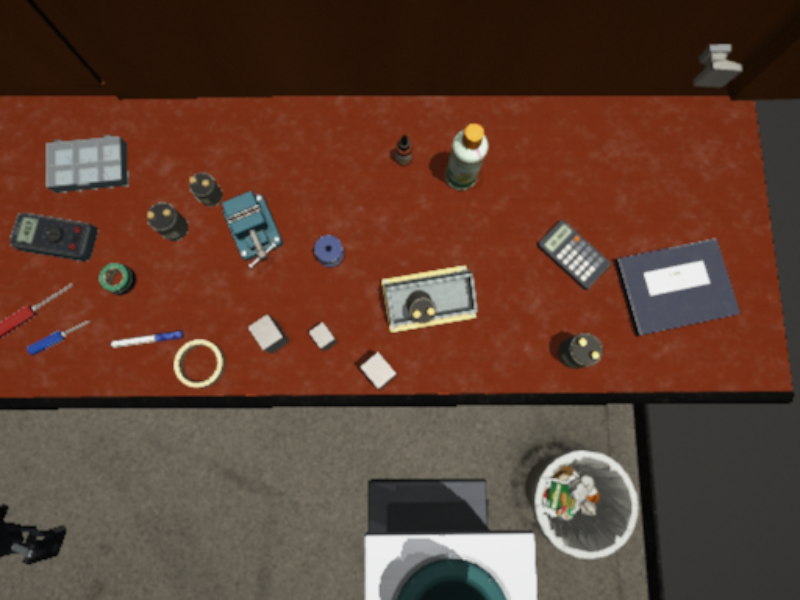

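View pics/side0.png

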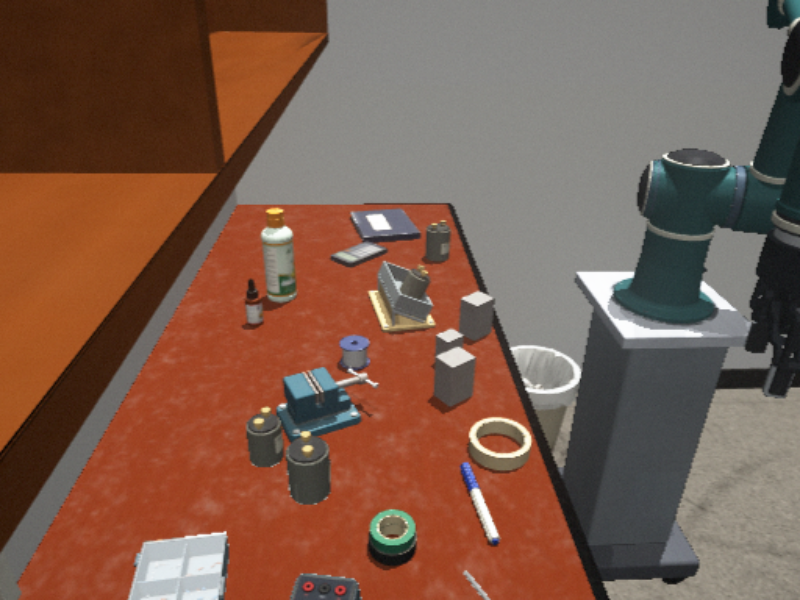

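Top view (800x600): the tray is at (430,298) with the small can at (421,305), and the large can is at (582,350). There are three block candidates: (267,333), (321,335) and (378,370). Other cans at (167,220) and (205,188) are by the vice. I'll measure the block sizes next.

```bash
cat > h.py <<'E'
import numpy as np,cv2
def cloud(c):
    v,u=np.mgrid[0:384,0:512]; z=c["depth"]; K=c["K"]
    P=np.stack([(u-K[0,2])/K[0,0]*z,(v-K[1,2])/K[1,1]*z,z],-1)
    return (P-c["t"])@c["R"]
def pix(c,X):
    p=(c["K"]@(c["R"]@np.asarray(X,float).T+c["t"][:,None])); return (p[:2]/p[2]).T
def ray(c,uv,h):
    d=c["R"].T@np.linalg.inv(c["K"])@np.array([uv[0],uv[1],1.]); o=-c["R"].T@c["t"]
    return o+d*(h-o[2])/d[2]
E
cat > m1.py <<'E'
from h import *
c=dict(np.load("top0.npz")); s=dict(np.load("side0.npz"))
P=cloud(c);S=cloud(s).reshape(-1,3)
S_img=s["image"].reshape(-1,3)
for n,(u,v) in dict(b1=(267,333),b2=(321,335),b3=(378,370),can=(582,345),small=(421,300),reel=(328,250),calc=(573,254),tape=(198,363)).items():
    u,v=int(u*.64),int(v*.64)
    r=30 if n in("tape","calc") else 18
    w=P[v-r:v+r,u-r:u+r].reshape(-1,3)
    z=w[:,2]; zt=np.percentile(z[(z>.006)],90) if n!="small" else z.max()
    t=w[abs(z-zt)<.006]
    rect=cv2.minAreaRect((t[:,:2]*1000).astype(np.float32))
    print(n,"ztop",zt.round(4),"max",z.max().round(4),"n",len(t),"rect",np.round(rect[0],1),np.round(rect[1],1),round(rect[2],1))
    if n[0]=='b':
        cx,cy=np.array(rect[0])/1000
        q=S[(abs(S[:,0]-cx)<.04)&(abs(S[:,1]-cy)<.04)&(S[:,2]>.01)]
        print("  side: ztop",np.percentile(q[:,2],[90,97,99]).round(4), len(q))
        q=q[q[:,2]>.02]; rr=cv2.minAreaRect((q[:,:2]*1000).astype(np.float32)); print("  ",np.round(rr[0],1),np.round(rr[1],1),rr[2])
E
python3 m1.py
python3 - <<'E'
from h import *
c=dict(np.load("top0.npz"));s=dict(np.load("side0.npz"))
a=cv2.resize(c["image"][165:265,150:400,::-1],(800,320),interpolation=cv2.INTER_CUBIC)
b=cv2.resize(s["image"][130:270,200:350,::-1],(300,280),interpolation=cv2.INTER_CUBIC)
o=np.zeros((600,800,3),np.uint8);o[:320]=a;o[320:,:300]=b
cv2.imwrite("pics/crop0.png",o)
E
```

```text
b1 ztop 0.0833 max 1.1582 n 274 rect [524.2 343. ] [53.7 43.6] 34.4
  side: ztop [0.0786 0.0794 0.0801] 729
   [523.2 343.9] [55.7 46.6] 33.343406677246094
b2 ztop 0.0638 max 1.1582 n 139 rect [519.7 241.2] [39.5 32. ] 35.0
  side: ztop [0.0594 0.06   0.0605] 216
   [519.7 241.8] [43.  36.9] 32.49976348876953
b3 ztop 0.0831 max 1.1582 n 279 rect [452.1 134.6] [53.  43.6] 40.4
  side: ztop [0.0787 0.0796 0.0805] 516
   [452.  136.4] [57.8 46.7] 37.38630294799805
can ztop 0.0917 max 1.1582 n 67 rect [ 484.4 -249.6] [50.6 42.3] 63.2
small ztop 1.1582 max 1.1582 n 5 rect [381.4 112.7] [0. 0.] 0.0
reel ztop 0.0458 max 1.1582 n 216 rect [695.1 232.2] [51.5 52.9] 2.1
calc ztop 0.0161 max 1.1582 n 890 rect [ 684.4 -273.3] [156.8  91.1] 48.4
tape ztop 0.0285 max 1.1582 n 287 rect [471.7 481.1] [90.  90.1] 4.6
```

View pics/crop0.png

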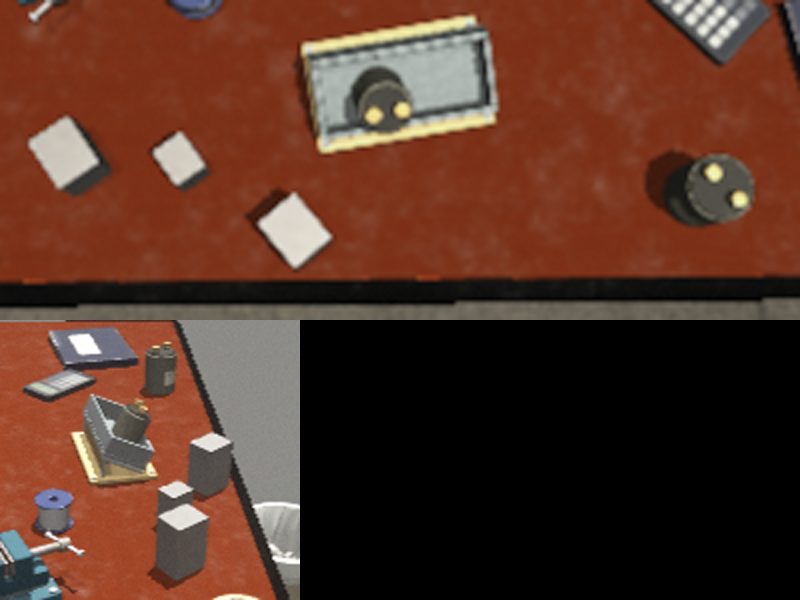

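The chosen block is the middle one, crop (180,158): it measures 60 mm high with a 40x32 mm top. The two lookalikes, crop (67,155) and (294,230), are 80 mm high. The large can is at crop (720,188) and the small can in the tray at (385,103). Next I'll fit the tray pose and the can axes.

```bash
cat > m2.py <<'E'
from h import *
from scipy.spatial.transform import Rotation as Ro
c=dict(np.load("top0.npz")); s=dict(np.load("side0.npz"))
def yellow(c,win):
    h=cv2.cvtColor(c["image"],cv2.COLOR_RGB2HSV); m=cv2.inRange(h,(18,50,110),(40,255,255))
    k=np.zeros_like(m); k[win]=m[win]; return k
for n,cc,win in(("top",c,np.s_[165:215,240:310]),("side",s,np.s_[170:215,230:285])):
    m=yellow(cc,win); v,u=np.nonzero(m)
    X=np.array([ray(cc,(a,b),.010)[:2] for a,b in zip(u,v)])
    # drop brass terminals: keep hull only within window
    if n=="top": 
        r=cv2.minAreaRect((X*1000).astype(np.float32)); print(n,len(X),r)
        box=cv2.boxPoints(r); print(box.round(1))
    else: 
        r=cv2.minAreaRect((X*1000).astype(np.float32)); print(n,len(X),r)
E
python3 m2.py
```

```text
top 488 ((597.6206665039062, 33.27983856201172), (110.40798950195312, 174.865966796875), 9.656797409057617)
[[528.5 110.2]
 [557.9 -62.2]
 [666.7 -43.7]
 [637.4 128.7]]
side 345 ((598.2835693359375, -18.41644287109375), (312.11669921875, 135.7072296142578), 87.87603759765625)
```

```bash
cat >> h.py <<'E'
from scipy.spatial.transform import Rotation as Ro
from scipy.optimize import least_squares
YAW=np.deg2rad(9.66); RT=(Ro.from_euler('z',YAW)*Ro.from_euler('y',-25,degrees=True)).as_matrix(); OT=np.array([.5976,.0333,.034])
def fitc(xy,r,x0):
    f=least_squares(lambda p:np.hypot(*(xy-p).T)-r,x0,loss="soft_l1",f_scale=.001); return f.x,np.abs(f.fun).mean(),len(xy)
def pts(c,Z=None):
    P=cloud(c).reshape(-1,3); return P[(np.abs(P[:,1])<.6)&(P[:,2]<.3)&(P[:,2]>-.05)&(P[:,0]>.3)]
E
cat > m3.py <<'E'
from h import *
import sys
k=sys.argv[1]
for n in("top","side"):
    c=dict(np.load(n+k+".npz")); P=pts(c); T=(P-OT)@RT
    i=T[(abs(T[:,0])<.05)&(abs(T[:,1])<.09)&(T[:,2]>-.01)&(T[:,2]<.1)]
    fl=i[(abs(i[:,0])<.022)&(abs(i[:,1])<.06)&(i[:,2]<.015)]
    print(n,"floor z",np.median(fl[:,2]).round(4),len(fl), "slope fit",np.polyfit(fl[:,0],fl[:,2],1).round(3) if len(fl)>5 else "")
    b=i[(i[:,2]>.02 if n=="side" else i[:,2]>.042)&(i[:,2]<.058)&(abs(i[:,0])<.03)&(abs(i[:,1])<.07)]
    if len(b)>5:print(" smallcan tray xy",fitc(b[:,:2],.025,b[:,:2].mean(0)))
    t=i[(i[:,2]>.058)]
    if len(t)>5:print(" top pts mean",t.mean(0).round(4),t[:,2].max(), [cv2.minEnclosingCircle((t[:,:2]*1000).astype(np.float32))])
    w=i[(i[:,2]>.033)&(i[:,2]<.039)]
    print(" rim extents x",np.percentile(w[:,0],[2,98]).round(4),"y",np.percentile(w[:,1],[2,98]).round(4))
    q=P[(np.hypot(P[:,0]-.48,P[:,1]+.25)<.06)]
    b=q[(q[:,2]>.012)&(q[:,2]<.074)]; print(" largecan",fitc(b[:,:2],.031,[.48,-.25]))
    t=q[q[:,2]>.074]; print("  top",cv2.minEnclosingCircle((t[:,:2]*1000).astype(np.float32)),np.median(t[:,2]),t[:,2].max())
E
python3 m3.py 0
```

```text
top floor z 0.0061 365 slope fit [-0.003  0.006]
 smallcan tray xy (array([-0.00595342,  0.02428913]), np.float64(0.0011755705778268052), 23)
 top pts mean [-0.0027  0.025   0.0717] 0.08590726285495416 [((-5.073049545288086, 23.937679290771484), 25.234899520874023)]
 rim extents x [-0.0359  0.0416] y [-0.0818  0.0843]
 largecan (array([ 0.48809699, -0.2521095 ]), np.float64(0.0003598337926107616), 127)
  top ((487.07647705078125, -251.2520294189453), 30.95195198059082) 0.08326245848857075 0.10008487438284583
side floor z 0.0046 5 slope fit 
 smallcan tray xy (array([-0.00746884,  0.02297656]), np.float64(0.0014045819745572134), 169)
 top pts mean [-0.0028  0.0328  0.0686] 0.08200331391532395 [((-4.8736395835876465, 26.66276741027832), 25.483774185180664)]
 rim extents x [-0.0356  0.0404] y [-0.0791  0.0854]
 largecan (array([ 0.48779477, -0.25336659]), np.float64(0.0019599114471022935), 225)
  top ((487.8870544433594, -248.89268493652344), 31.938854217529297) 0.08110207255141899 0.09502622457824156
```

```bash
cat >> h.py <<'E'
OT=OT+RT@np.array([.0012,.0005,0])
RTOOL=np.column_stack([RT[:,1],RT[:,0],-RT[:,2]])   # tool x=tray y, tool y=tray x
def tray(x,y,z): return OT+RT@(np.array([x,y,z])/1000),RTOOL
def down(p,yaw):                                    # vertical tool, closing direction at yaw (deg)
    a=np.deg2rad(yaw); y=np.array([np.cos(a),np.sin(a),0]); z=np.array([0,0,-1.]); return np.array(p),np.column_stack([np.cross(y,z),y,z])
def plan(start,*goals,jaw=85):
    """goals: (pose, nrows). prints rows, rounded, tracking the rounded pose"""
    p,R=start; rows=[]
    for (g,G),n in goals:
        for i in range(n):
            k=n-i; rv=Ro.from_matrix(R.T@G).as_rotvec()/k; d=R.T@(g-p)/k
            r=np.r_[np.round(rv/.5,3),np.round(d/.1,3)]
            if max(np.linalg.norm(r[:3])*28.65/7.16,np.linalg.norm(r[3:])*100/41.7)>1: print("TOO FAST",i)
            p=p+R@(r[3:]*.1); R=R@Ro.from_rotvec(r[:3]*.5).as_matrix(); rows.append(list(r.tolist())+[jaw])
    for i in range(0,len(rows),5): print(str(rows[i:i+5]).replace(" ",""))
    return p,R
def cur():
    from workcell import bot
    s=bot.read_state(); return s["tool_pos"],Ro.from_rotvec(s["tcp_rot"]).as_matrix()
def where():
    p,R=cur(); q=RT.T@(p-OT)*1000; return "tray mm",q.round(1),"ang err deg",np.rad2deg(Ro.from_matrix(RTOOL.T@R).as_rotvec()).round(2)
E
python3 - <<'E'
from h import *
plan(cur(),(tray(-7,24,130),20),(tray(-7,24,60),3))
E
```

```text
[[-0.04,-0.023,0.105,-0.244,-0.227,0.041,85],[-0.04,-0.023,0.105,-0.256,-0.214,0.039,85],[-0.04,-0.023,0.105,-0.266,-0.201,0.038,85],[-0.04,-0.023,0.105,-0.276,-0.188,0.037,85],[-0.04,-0.023,0.105,-0.285,-0.174,0.037,85]]
[[-0.039,-0.023,0.105,-0.293,-0.16,0.037,85],[-0.04,-0.023,0.105,-0.301,-0.145,0.037,85],[-0.04,-0.023,0.105,-0.307,-0.13,0.038,85],[-0.039,-0.023,0.105,-0.313,-0.114,0.039,85],[-0.04,-0.023,0.105,-0.319,-0.098,0.041,85]]
[[-0.039,-0.023,0.105,-0.323,-0.082,0.043,85],[-0.04,-0.023,0.105,-0.326,-0.066,0.045,85],[-0.04,-0.023,0.105,-0.329,-0.05,0.048,85],[-0.039,-0.024,0.105,-0.33,-0.033,0.051,85],[-0.04,-0.023,0.105,-0.331,-0.017,0.054,85]]
[[-0.039,-0.024,0.104,-0.331,-0.001,0.058,85],[-0.04,-0.023,0.105,-0.33,0.015,0.062,85],[-0.039,-0.024,0.104,-0.328,0.031,0.066,85],[-0.04,-0.023,0.105,-0.325,0.047,0.07,85],[-0.039,-0.024,0.104,-0.32,0.063,0.075,85]]
[[-0.0,0.0,0.0,-0.0,-0.0,0.233,85],[-0.0,0.0,0.0,-0.0,-0.0,0.234,85],[-0.0,0.0,0.0,-0.0,-0.0,0.233,85]]
```

Emit:
{"op": "play_rows", "data": {"moves": [[[-0.04,-0.02,0.105,-0.245,-0.225,0.04,85],[-0.04,-0.02,0.105,-0.255,-0.215,0.04,85],[-0.04,-0.025,0.105,-0.265,-0.2,0.04,85],[-0.04,-0.025,0.105,-0.275,-0.19,0.035,85],[-0.04,-0.025,0.105,-0.285,-0.175,0.035,85]]], "newtons": 30}}

```text
time: 0.52
tool_pos: [0.3004, 0.4883, 0.21]
tcp_rot: [0.907, 2.928, 0.135]
wrist_force: [0.5, 0.1, 0.3]
width: 0.996
grip_force: 0.0
```

Emit:
{"op": "play_rows", "data": {"moves": [[[-0.04,-0.025,0.105,-0.295,-0.16,0.035,85],[-0.04,-0.025,0.105,-0.3,-0.145,0.035,85],[-0.04,-0.025,0.105,-0.305,-0.13,0.04,85],[-0.04,-0.02,0.105,-0.315,-0.115,0.04,85],[-0.04,-0.02,0.105,-0.32,-0.1,0.04,85]]]}}

```text
time: 0.93
tool_pos: [0.3781, 0.3406, 0.1903]
tcp_rot: [1.251, 2.71, 0.264]
wrist_force: [0.8, -0.3, 0.9]
width: 0.995
grip_force: 0.0
```

Emit:
{"op": "play_rows", "data": {"moves": [[[-0.04,-0.025,0.105,-0.325,-0.08,0.045,85],[-0.04,-0.025,0.105,-0.325,-0.065,0.045,85],[-0.04,-0.025,0.105,-0.33,-0.05,0.05,85],[-0.04,-0.02,0.105,-0.33,-0.035,0.05,85],[-0.04,-0.02,0.105,-0.33,-0.015,0.055,85]]]}}

```text
time: 1.35
tool_pos: [0.4564, 0.1935, 0.1698]
tcp_rot: [1.558, 2.448, 0.382]
wrist_force: [0.7, 0.9, 0.4]
width: 0.998
grip_force: 0.0
```

Emit:
{"op": "play_rows", "data": {"moves": [[[-0.04,-0.025,0.105,-0.33,0,0.06,85],[-0.04,-0.025,0.105,-0.33,0.015,0.06,85],[-0.04,-0.025,0.105,-0.33,0.03,0.065,85],[-0.04,-0.025,0.105,-0.325,0.045,0.07,85],[-0.04,-0.02,0.105,-0.32,0.065,0.075,85]]]}}

```text
time: 1.77
tool_pos: [0.5343, 0.0461, 0.1496]
tcp_rot: [1.823, 2.149, 0.486]
wrist_force: [0.6, 1.2, -0.1]
width: 0.993
grip_force: 0.0
```

Emit:
{"op": "play_rows", "data": {"moves": [[[0,0,0,0,0,0,85],[0,0,0,0,0,0,85]]]}}

```text
time: 1.93
tool_pos: [0.5339, 0.0461, 0.1491]
tcp_rot: [1.825, 2.15, 0.483]
wrist_force: [0.8, 0.1, -0.3]
width: 0.993
grip_force: 0.0
```

```bash
python3 - <<'E'
from h import *
print(where())
plan(cur(),(tray(-7,23.5,75),3),(tray(-7,23.5,34),4))
E
```

```text
('tray mm', array([ -7.5,  22.8, 130. ]), 'ang err deg', array([-0.15,  0.07,  0.32]))
[[0.002,-0.001,-0.004,0.002,0.001,0.183,85],[0.002,-0.001,-0.004,0.002,0.001,0.183,85],[0.001,-0.0,-0.003,0.003,0.002,0.184,85],[0.0,-0.0,-0.0,-0.0,-0.0,0.102,85],[0.0,-0.0,-0.0,-0.0,-0.0,0.103,85]]
[[0.0,-0.0,-0.0,-0.0,-0.0,0.102,85],[0.0,-0.0,-0.0,-0.0,-0.0,0.103,85]]
```

Emit:
{"op": "play_rows", "data": {"moves": [[[0,0,0,0,0,0.24,85],[0,0,0,0.01,0.005,0.24,85],[0,0,0,0,0,0.24,85],[0,0,0,0,0,0.16,85],[0,0,0,0,0,0.08,85]]], "newtons": 25}}

```text
time: 2.35
tool_pos: [0.5735, 0.0575, 0.0609]
tcp_rot: [1.821, 2.158, 0.483]
wrist_force: [-0.0, -0.4, 0.9]
width: 0.997
grip_force: 0.0
```

Emit:
{"op": "play_rows", "data": {"moves": [[[0,0,0,0,0,0,60],[0,0,0,0,0,0,60],[0,0,0,0,0,0,60],[0,0,0,0,0,0,60]]]}}

```text
time: 2.68
tool_pos: [0.5757, 0.0562, 0.0651]
tcp_rot: [1.818, 2.152, 0.487]
wrist_force: [1.0, -0.3, 0.2]
width: 0.704
grip_force: 0.0
```

```bash
python3 - <<'E'
from h import *
from workcell import bot, vision
print(where(),bot.read_state()["wrist_force"].round(1))
c=vision.read_camera("side"); o=cv2.resize(c["image"][140:240,210:310,::-1],(600,600),interpolation=cv2.INTER_CUBIC); cv2.imwrite("pics/g1.png",o)
E
```

```text
('tray mm', array([-4.2, 25.8, 35.6]), 'ang err deg', array([-0.4 ,  0.12,  0.09])) [ 1.  -0.3  0.2]
```

View pics/g1.png

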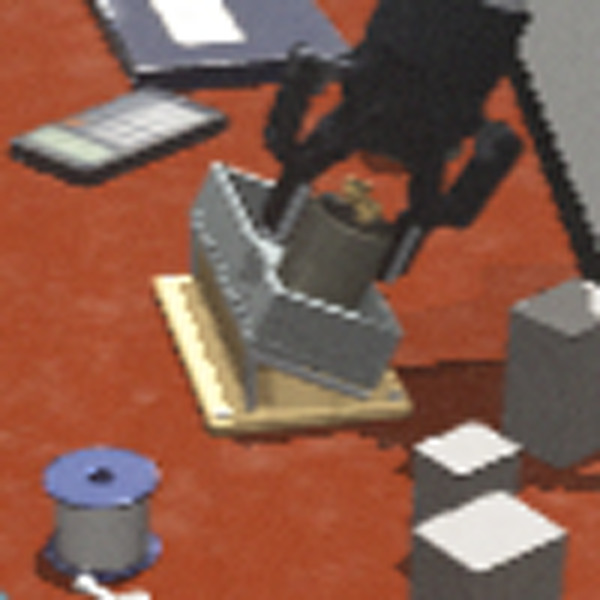

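The view shows the fingers at about (290,205) and (400,245), straddling the small can at (335,240) above the tray walls. I'll take another pose reading before closing.

Emit:
{"op": "play_rows", "data": {"moves": [[[0,0,0,0,0,0,60],[0,0,0,0,0,0,60],[0,0,0,0,0,0,60]]]}}

```text
time: 2.98
tool_pos: [0.5753, 0.0558, 0.0641]
tcp_rot: [1.82, 2.152, 0.486]
wrist_force: [0.5, 0.2, -0.2]
width: 0.7
grip_force: 0.0
```

```bash
python3 - <<'E'
from h import *
from workcell import vision
for i in range(4): print(where()); vision.read_camera("top")
E
```

```text
('tray mm', array([-5. , 25.4, 35. ]), 'ang err deg', array([-0.33,  0.11,  0.13]))
('tray mm', array([-5.2, 25.5, 34.8]), 'ang err deg', array([-0.31,  0.12,  0.13]))
('tray mm', array([-5.3, 25.5, 34.7]), 'ang err deg', array([-0.29,  0.12,  0.13]))
('tray mm', array([-5.4, 25.5, 34.7]), 'ang err deg', array([-0.29,  0.12,  0.14]))
```

Emit:
{"op": "play_rows", "data": {"moves": [[[0,0,0,0,-0.015,0,45],[0,0,0,0,0,0,45],[0,0,0,0,0,0,45],[0,0,0,0,0,0,45],[0,0,0,0,0,0,45]]], "newtons": 25}}

```text
time: 3.6
tool_pos: [0.5729, 0.0557, 0.0625]
tcp_rot: [1.821, 2.154, 0.484]
wrist_force: [-6.2, -1.3, 5.7]
width: 0.569
grip_force: 25.2
```

Emit:
{"op": "play_rows", "data": {"moves": [[[0,0,0,0,0,0,45],[0,0,0,0,0,0,45]]]}}

```text
time: 3.77
tool_pos: [0.5729, 0.0557, 0.0626]
tcp_rot: [1.821, 2.154, 0.484]
wrist_force: [-5.1, -1.0, 3.9]
width: 0.57
grip_force: 25.2
```

```bash
python3 - <<'E'
from h import *
from workcell import bot
print(where(),bot.read_state()["torque"].round(2))
E
```

```text
('tray mm', array([-7.8, 25.7, 34.6]), 'ang err deg', array([-0.19,  0.14,  0.12])) [-0.14  0.62 -0.01]
```

Emit:
{"op": "play_rows", "data": {"moves": [[[0,0,0,0,0.005,-0.02,45],[0,0,0,-0.03,0,0,45],[0,0,0,-0.03,0,0,45],[0,0,0,-0.03,0,0,45],[0,0,0,0,0,0,45]]]}}

```text
time: 4.18
tool_pos: [0.5744, 0.0462, 0.0642]
tcp_rot: [1.822, 2.153, 0.484]
wrist_force: [-0.2, -0.3, -4.8]
width: 0.566
grip_force: 27.2
```

Emit:
{"op": "play_rows", "data": {"moves": [[[0,0,0,0,0,0,45],[0,0,0,0,0,0.01,45],[0,0,0,0,0,0.01,45],[0,0,0,0,0,0,45],[0,0,0,0,0,0,45]]]}}

```text
time: 4.6
tool_pos: [0.5756, 0.0469, 0.0632]
tcp_rot: [1.82, 2.153, 0.485]
wrist_force: [-3.0, -1.7, -0.7]
width: 0.572
grip_force: 27.6
```

```bash
python3 - <<'E'
from h import *
from workcell import bot,vision
s=bot.read_state();print(where(),s["wrist_force"].round(1),s["torque"].round(2))
for n in("side","top"):
    c=vision.read_camera(n); np.savez(n+"1.npz",**c)
s=bot.read_state();print(where(),s["wrist_force"].round(1),s["torque"].round(2))
E
python3 m3.py 1
```

```text
('tray mm', array([-6.5, 16.6, 34.7]), 'ang err deg', array([-0.26,  0.12,  0.12])) [-3.  -1.7 -0.7] [-0.31  0.83 -0.13]
('tray mm', array([-6.5, 16.6, 34.6]), 'ang err deg', array([-0.27,  0.12,  0.12])) [-3.3 -1.9 -0.5] [-0.28  0.83 -0.12]
top floor z 0.0059 337 slope fit [-0.006  0.006]
 smallcan tray xy (array([-0.00376008,  0.01383338]), np.float64(0.0018318828913938116), 11)
 top pts mean [0.0168 0.0272 0.0785] 0.09878226876003487 [((17.17778205871582, 19.595937728881836), 30.792009353637695)]
 rim extents x [-0.0367  0.0405] y [-0.0826  0.0838]
 largecan (array([ 0.48807757, -0.2521446 ]), np.float64(0.00044002795522029333), 128)
  top ((487.81317138671875, -251.59080505371094), 31.40666389465332) 0.08302662751085255 0.10054159538915762
side floor z 0.0054 3 slope fit 
 smallcan tray xy (array([-0.00629065,  0.01365949]), np.float64(0.002342901420884759), 175)
 top pts mean [0.0004 0.0241 0.0771] 0.09995079327930921 [((0.12330231815576553, 19.975357055664062), 50.62826919555664)]
 rim extents x [-0.0378  0.0396] y [-0.0805  0.0846]
 largecan (array([ 0.48, -0.25]), np.float64(nan), 0)h.py:15: RuntimeWarning: Mean of empty slice.
  f=least_squares(lambda p:np.hypot(*(xy-p).T)-r,x0,loss="soft_l1",f_scale=.001); return f.x,np.abs(f.fun).mean(),len(xy)
  ret = ret.dtype.type(ret / rcount)
  return _methods._mean(a, axis=axis, dtype=dtype,
Traceback (most recent call last):
  File "m3.py", line 17, in <module>
    t=q[q[:,2]>.074]; print("  top",cv2.minEnclosingCircle((t[:,:2]*1000).astype(np.float32)),np.median(t[:,2]),t[:,2].max())
                                                                                                                ~~~~~~~~~~^^
ValueError: zero-size array to reduction operation maximum which has no identity
```

Emit:
{"op": "play_rows", "data": {"moves": [[[0,0,0,0,0,0,60],[0,0,0,0,0,0,70],[0,0,0,0,0,0,80],[0,0,0,0,0,0,85],[0,0,0,0,0,0,85]]]}}

```text
time: 5.12
tool_pos: [0.5764, 0.047, 0.0637]
tcp_rot: [1.819, 2.152, 0.487]
wrist_force: [-0.4, 0.2, -0.6]
width: 0.992
grip_force: 0.0
```

Emit:
{"op": "play_rows", "data": {"moves": [[[0,0,0,0,0,-0.1,85],[0,0,0,0,0,-0.25,85],[0,0,0,0,0,-0.35,85],[0,0,0,0,0,-0.35,85],[0,0,0,0,0,-0.2,85]]]}}

```text
time: 5.53
tool_pos: [0.5233, 0.0375, 0.1803]
tcp_rot: [1.817, 2.149, 0.488]
wrist_force: [1.1, 0.1, 1.0]
width: 0.993
grip_force: 0.0
```

```bash
python3 - <<'E'
from h import *
from workcell import bot,vision
for n in("side","top"):
    c=vision.read_camera(n); np.savez(n+"2.npz",**c)
print(where())
plan(cur(),(down([.488,-.2515,.15],-15),10),(down([.488,-.2515,.038],-15),5))
E
python3 m3.py 2 2>/dev/null
```

```text
('tray mm', array([ -2.7,  15.7, 164.1]), 'ang err deg', array([-0.82,  0.01,  0.09]))
[[0.089,-0.019,0.084,-0.279,-0.09,-0.008,85],[0.089,-0.02,0.084,-0.282,-0.079,-0.002,85],[0.089,-0.019,0.084,-0.285,-0.067,0.004,85],[0.089,-0.019,0.084,-0.288,-0.054,0.01,85],[0.088,-0.02,0.085,-0.29,-0.042,0.014,85]]
[[0.089,-0.019,0.084,-0.291,-0.028,0.019,85],[0.088,-0.02,0.085,-0.292,-0.015,0.023,85],[0.089,-0.019,0.084,-0.292,-0.002,0.026,85],[0.088,-0.02,0.085,-0.291,0.012,0.028,85],[0.089,-0.019,0.084,-0.29,0.025,0.031,85]]
[[-0.0,-0.0,0.0,-0.0,0.0,0.224,85],[-0.0,-0.0,0.0,-0.0,0.0,0.224,85],[-0.0,-0.0,0.0,-0.0,0.0,0.224,85],[-0.0,-0.0,0.0,-0.0,0.0,0.224,85],[-0.0,-0.0,0.0,-0.0,0.0,0.224,85]]
top floor z 0.0061 294 slope fit [0.    0.006]
 smallcan tray xy (array([0.033264, 0.041972]), np.float64(0.0026786823643460906), 16)
 top pts mean [-0.0019  0.0265  0.0714] 0.08705363936536008 [((-4.720646381378174, 16.050140380859375), 24.557886123657227)]
 rim extents x [-0.0369  0.0403] y [-0.0825  0.0837]
 largecan (array([ 0.4881756 , -0.25227925]), np.float64(0.000423943270840659), 126)
  top ((487.289794921875, -251.1055145263672), 30.887418746948242) 0.08288381101971491 0.09998564794238021
side floor z 0.0041 3 slope fit 
 smallcan tray xy (array([-0.00736446,  0.01350854]), np.float64(0.0014580289721441459), 173)
 top pts mean [-0.0027  0.0231  0.0687] 0.0830614946249964 [((-6.1307902336120605, 15.882211685180664), 25.035911560058594)]
 rim extents x [-0.0382  0.0393] y [-0.0816  0.0845]
 largecan (array([ 0.48807904, -0.25413666]), np.float64(0.0020479433569370997), 221)
  top ((490.8891906738281, -249.12376403808594), 33.011898040771484) 0.08114439345013559 0.09451550669062639
```

Emit:
{"op": "play_rows", "data": {"moves": [[[0.09,-0.02,0.085,-0.28,-0.09,-0.01,85],[0.09,-0.02,0.085,-0.28,-0.08,0,85],[0.09,-0.02,0.085,-0.285,-0.065,0.005,85],[0.09,-0.02,0.085,-0.29,-0.055,0.01,85],[0.09,-0.02,0.085,-0.29,-0.04,0.015,85]]]}}

```text
time: 6.05
tool_pos: [0.5035, -0.1079, 0.1592]
tcp_rot: [2.175, 2.061, 0.243]
wrist_force: [0.1, 0.2, 0.2]
width: 0.992
grip_force: 0.0
```

Emit:
{"op": "play_rows", "data": {"moves": [[[0.09,-0.02,0.085,-0.29,-0.03,0.02,85],[0.09,-0.02,0.085,-0.29,-0.015,0.025,85],[0.09,-0.02,0.085,-0.29,0,0.025,85],[0.085,-0.02,0.085,-0.29,0.01,0.03,85],[0.085,-0.02,0.085,-0.29,0.025,0.03,85]]]}}

```text
time: 6.47
tool_pos: [0.4845, -0.2518, 0.1429]
tcp_rot: [-2.491, -1.9, 0.02]
wrist_force: [-0.4, -0.5, 0.1]
width: 0.994
grip_force: 0.0
```

Emit:
{"op": "play_rows", "data": {"moves": [[[0,0,0,0,0,0,85],[0,0,0,0,0,0,85],[0,0,0,0,0,0,85],[0,0,0,0,0,0,85],[0,0,0,0,0,0,85]]]}}

```text
time: 6.88
tool_pos: [0.4849, -0.2495, 0.144]
tcp_rot: [-2.49, -1.906, 0.016]
wrist_force: [1.2, -0.1, 1.0]
width: 0.994
grip_force: 0.0
```

```bash
python3 - <<'E'
from h import *
print(cur()[0],Ro.from_matrix(cur()[1].T@down([0,0,0],-15)[1]).as_rotvec(degrees=True))
plan(cur(),(down([.488,-.252,.038],-15),5))
E
```

```text
[ 0.4849139  -0.2494649   0.14398562] [-0.6194453   0.26267032 -0.127832  ]
[[-0.004,0.002,-0.001,-0.002,0.01,0.212,85],[-0.004,0.002,-0.001,-0.003,0.009,0.212,85],[-0.005,0.002,-0.001,-0.003,0.009,0.212,85],[-0.004,0.002,-0.001,-0.003,0.008,0.212,85],[-0.005,0.001,-0.0,-0.003,0.007,0.212,85]]
```

Emit:
{"op": "play_rows", "data": {"moves": [[[-0.005,0,0,-0.005,0.01,0.21,85],[-0.005,0,0,-0.005,0.01,0.21,85],[-0.005,0.005,0,-0.005,0.01,0.21,85],[-0.005,0,0,0,0.005,0.21,85],[0,0,0,0,0.005,0.21,85]]]}}

```text
time: 7.3
tool_pos: [0.4881, -0.2525, 0.0388]
tcp_rot: [2.493, 1.908, -0.003]
wrist_force: [0.0, 0.6, 0.0]
width: 0.998
grip_force: 0.0
```

Emit:
{"op": "play_rows", "data": {"moves": [[[0,0,0,0,0,0,75],[0,0,0,0,0,0,70],[0,0,0,0,0,0,65],[0,0,0,0,0,0,60],[0,0,0,0,0,0,55]]], "newtons": 40}}

```text
time: 7.72
tool_pos: [0.4889, -0.2536, 0.0411]
tcp_rot: [2.493, 1.907, -0.002]
wrist_force: [-2.3, 1.8, 5.7]
width: 0.702
grip_force: 42.9
```

Emit:
{"op": "play_rows", "data": {"moves": [[[0,0,0,0,0,0,55],[0,0,0,0,0,0,55],[0,0,0,0,0,0,55]]]}}

```text
time: 7.97
tool_pos: [0.4889, -0.2536, 0.0411]
tcp_rot: [2.494, 1.906, -0.002]
wrist_force: [-3.3, 2.6, 7.3]
width: 0.704
grip_force: 43.1
```

```bash
python3 - <<'E'
from h import *
print(cur()[0],Ro.from_matrix(cur()[1].T@down([0,0,0],-15)[1]).as_rotvec(degrees=True))
E
```

```text
[ 0.48885442 -0.25364834  0.04109391] [ 0.07993896  0.15359198 -0.20769766]
```

Emit:
{"op": "play_rows", "data": {"moves": [[[0,0,0,0,0,-0.05,55],[0,0,0,0,0,-0.2,55],[0,0,0,0,0,-0.35,55],[0,0,0,0,0,-0.35,55],[0,0,0,0,0,-0.35,55]]]}}

```text
time: 8.38
tool_pos: [0.4872, -0.2526, 0.1695]
tcp_rot: [-2.495, -1.908, 0.005]
wrist_force: [1.0, -0.8, -4.5]
width: 0.704
grip_force: 45.8
```

```bash
python3 - <<'E'
from h import *
from workcell import bot
s=bot.read_state(); print(s["tool_pos"],s["wrist_force"].round(1),s["torque"].round(2),s["width"],s["grip_force"])
plan(cur(),(tray(-1,-46,135),12),(tray(-1,-46,90),3),jaw=55)
E
```

```text
[ 0.48718158 -0.25256784  0.16953548] [ 1.  -0.8 -4.5] [-0.01 -0.11 -0.  ] 0.7039634708488725 45.768285031663254
[[-0.072,0.016,-0.071,0.2,-0.001,0.011,55],[-0.072,0.016,-0.071,0.199,0.006,0.012,55],[-0.072,0.016,-0.071,0.199,0.013,0.014,55],[-0.072,0.016,-0.071,0.198,0.019,0.016,55],[-0.072,0.016,-0.071,0.198,0.025,0.019,55]]
[[-0.072,0.016,-0.071,0.196,0.032,0.021,55],[-0.072,0.016,-0.071,0.195,0.038,0.024,55],[-0.072,0.016,-0.071,0.193,0.044,0.027,55],[-0.072,0.016,-0.071,0.191,0.05,0.03,55],[-0.072,0.016,-0.072,0.19,0.055,0.034,55]]
[[-0.072,0.016,-0.071,0.187,0.061,0.038,55],[-0.073,0.016,-0.072,0.184,0.065,0.041,55],[0.0,0.0,0.0,0.0,0.0,0.15,55],[0.0,0.0,0.0,0.0,0.0,0.15,55],[0.0,0.0,0.0,0.0,0.0,0.15,55]]
```

Emit:
{"op": "play_rows", "data": {"moves": [[[-0.07,0.015,-0.07,0.2,0,0.01,55],[-0.07,0.015,-0.07,0.2,0.005,0.01,55],[-0.07,0.015,-0.07,0.2,0.015,0.015,55],[-0.07,0.015,-0.07,0.2,0.02,0.015,55],[-0.07,0.015,-0.07,0.2,0.025,0.02,55]]]}}

```text
time: 8.8
tool_pos: [0.5139, -0.1551, 0.1634]
tcp_rot: [2.226, 2.038, 0.203]
wrist_force: [-0.6, 0.2, -5.5]
width: 0.7
grip_force: 45.8
```

Emit:
{"op": "play_rows", "data": {"moves": [[[-0.075,0.015,-0.07,0.195,0.03,0.02,55],[-0.075,0.015,-0.07,0.195,0.04,0.025,55],[-0.07,0.015,-0.075,0.195,0.045,0.025,55],[-0.075,0.015,-0.07,0.19,0.05,0.03,55],[-0.07,0.02,-0.075,0.19,0.055,0.035,55]]]}}

```text
time: 9.22
tool_pos: [0.5396, -0.0587, 0.1574]
tcp_rot: [1.935, 2.131, 0.4]
wrist_force: [0.2, 0.1, -5.9]
width: 0.7
grip_force: 45.8
```

Emit:
{"op": "play_rows", "data": {"moves": [[[-0.075,0.02,-0.07,0.185,0.06,0.04,55],[-0.075,0.02,-0.07,0.185,0.065,0.04,55],[0,0,0,0,0,0.1,55],[0,0,0,0,0,0.1,55],[0,0,0,0,0,0.05,55]]]}}

```text
time: 9.63
tool_pos: [0.5604, -0.0195, 0.131]
tcp_rot: [1.822, 2.157, 0.477]
wrist_force: [-0.3, 0.1, -5.5]
width: 0.7
grip_force: 45.7
```

Emit:
{"op": "play_rows", "data": {"moves": [[[0,0,0,0,0,0,55],[0,0,0,0,0,0,55],[0,0,0,0,0,0,55],[0,0,0,0,0,0,55],[0,0,0,0,0,0,55]]]}}

```text
time: 10.05
tool_pos: [0.5617, -0.02, 0.1336]
tcp_rot: [1.82, 2.154, 0.48]
wrist_force: [0.1, -0.9, -5.6]
width: 0.702
grip_force: 45.8
```

```bash
cat > m4.py <<'E'
from h import *
import sys
from workcell import bot,vision
k,r,lo,hi,y0=sys.argv[1],float(sys.argv[2]),float(sys.argv[3]),float(sys.argv[4]),float(sys.argv[5])
s=bot.read_state();print(where(),s["wrist_force"].round(1),s["torque"].round(2))
for n in("top","side"):
    c=vision.read_camera(n); np.savez(n+k+".npz",**c); P=pts(c); T=(P-OT)@RT
    for h0 in np.linspace(lo,hi,4)[:-1]:
        b=T[(T[:,2]>h0)&(T[:,2]<h0+(hi-lo)/3)&(np.hypot(T[:,0],T[:,1]-y0)<.045)]
        if len(b)>5: f=fitc(b[:,:2],r,[0,y0]); print(n,h0.round(3),(f[0]*1000).round(1),(f[1]*1000).round(2),f[2])
print(where())
E
python3 m4.py 3 .031 .055 .09 -.045
python3 -c "
from h import *
plan(cur(),(tray(-1,-45.5,85),2))"
python3 - <<'E'
from h import *
a=np.load("side3.npz")["image"][130:230,210:310,::-1];b=np.load("top3.npz")["image"][160:235,230:330,::-1]
cv2.imwrite("pics/p3.png",np.hstack([cv2.resize(a,(400,400),interpolation=2),cv2.resize(b,(400,300),interpolation=2)[:300].repeat(1,0) if 0 else cv2.copyMakeBorder(cv2.resize(b,(400,300),interpolation=2),0,100,0,0,0)]))
E
```

```text
('tray mm', array([  0.7, -47. , 109. ]), 'ang err deg', array([-0.1 ,  0.02,  0.06])) [ 0.1 -0.9 -5.6] [-0.1   0.55  0.03]
top 0.055 [  7.8 -37.2] 2.61 6
top 0.067 [ -1.2 -37.6] 3.64 28
top 0.078 [  0.1 -42.3] 3.59 20
side 0.067 [ -0.7 -47. ] 2.15 50
side 0.078 [  0.7 -47.4] 1.77 63
('tray mm', array([  0.6, -46.8, 108.9]), 'ang err deg', array([-0.1 ,  0.02,  0.05]))
[[0.002,-0.0,-0.001,0.007,-0.008,0.12,85],[0.001,-0.001,-0.001,0.006,-0.008,0.119,85]]
```

View pics/p3.png

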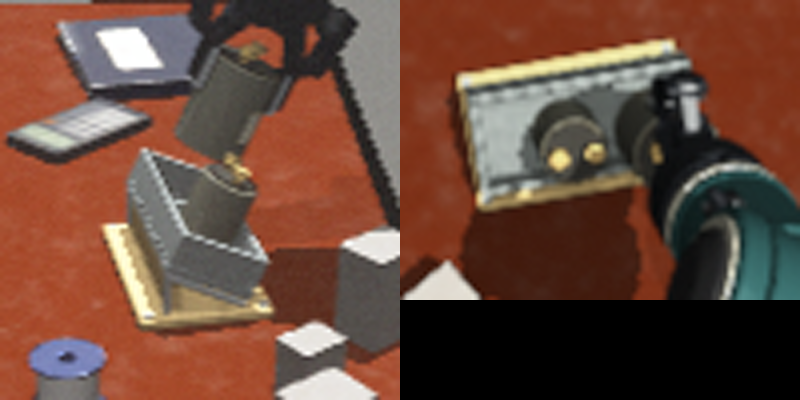

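The side crop shows the large can at (230,95), hanging square above the tray right of the small can at (225,195). I'll lower it in steps and watch the force.

Emit:
{"op": "play_rows", "data": {"moves": [[[0,0,0,0.015,-0.01,0.12,55],[0,0,0,0,0,0.1,55],[0,0,0,0,0,0.04,55],[0,0,0,0,0,0,55],[0,0,0,0,0,0,55]]]}}

```text
time: 10.57
tool_pos: [0.5707, -0.0162, 0.1084]
tcp_rot: [1.821, 2.156, 0.479]
wrist_force: [-0.3, 0.1, -5.2]
width: 0.703
grip_force: 45.7
```

Emit:
{"op": "play_rows", "data": {"moves": [[[0,0,0,0,0,0.05,55],[0,0,0,0,0,0.05,55],[0,0,0,0,0,0.03,55],[0,0,0,0,0,0,55],[0,0,0,0,0,0,55]]]}}

```text
time: 10.98
tool_pos: [0.5763, -0.0153, 0.0968]
tcp_rot: [1.821, 2.156, 0.479]
wrist_force: [-0.0, 0.5, -5.0]
width: 0.701
grip_force: 45.8
```

```bash
python3 m4.py 4 .031 .05 .08 -.045
```

```text
('tray mm', array([ -1.1, -44.9,  69.3]), 'ang err deg', array([-0.02,  0.06,  0.04])) [-0.   0.5 -5. ] [-0.08  0.56  0.02]
top 0.05 [  0.4 -44. ] 1.23 14
top 0.06 [ -2.7 -39.4] 2.75 26
top 0.07 [ -4.  -34.6] 3.33 18
side 0.05 [ -1.5 -45.6] 1.68 28
side 0.06 [ -1.5 -44.7] 2.26 37
side 0.07 [ -0.9 -45.3] 1.99 52
('tray mm', array([ -0.7, -45. ,  69.6]), 'ang err deg', array([-0.06,  0.04,  0.04]))
```

Emit:
{"op": "play_rows", "data": {"moves": [[[0,0,0,0,0,0.05,55],[0,0,0,0,0,0.05,55],[0,0,0,0,0,0.03,55],[0,0,0,0,0,0.02,55],[0,0,0,0,0,0,55]]]}}

```text
time: 11.5
tool_pos: [0.5824, -0.0142, 0.0827]
tcp_rot: [1.821, 2.156, 0.479]
wrist_force: [-0.3, 0.1, -4.9]
width: 0.701
grip_force: 45.8
```

Emit:
{"op": "play_rows", "data": {"moves": [[[0,0,0,0,0,0.02,55],[0,0,0,0,0,0.02,55],[0,0,0,0,0,0.01,55],[0,0,0,0,0,0,55],[0,0,0,0,0,0,55]]]}}

```text
time: 11.92
tool_pos: [0.5848, -0.014, 0.0791]
tcp_rot: [1.82, 2.155, 0.48]
wrist_force: [-0.0, 0.0, -4.7]
width: 0.698
grip_force: 45.8
```

```bash
python3 m4.py 5 .031 .045 .08 -.045
```

```text
('tray mm', array([ -0.8, -44.9,  49.5]), 'ang err deg', array([-0.05,  0.05,  0.04])) [-0.   0.  -4.7] [-0.14  0.57 -0.02]
top 0.045 [  0.4 -44. ] 1.17 14
top 0.057 [ -1.1 -41.7] 3.21 26
top 0.068 [ -3.1 -37. ] 3.64 26
side 0.045 [  0.3 -46.3] 1.51 33
side 0.057 [  1.5 -47.1] 4.37 53
side 0.068 [ -0.2 -45. ] 4.19 80
('tray mm', array([ -0.7, -45. ,  49.6]), 'ang err deg', array([-0.07,  0.05,  0.04]))
```

Still in the air, with about 2.5 mm to go.

Emit:
{"op": "play_rows", "data": {"moves": [[[0,0,0,0,0,0.01,55],[0,0,0,0,0,0.005,55],[0,0,0,0,0,0.005,55],[0,0,0,0,0,0,55],[0,0,0,0,0,0,55]]]}}

```text
time: 12.43
tool_pos: [0.5856, -0.0138, 0.0772]
tcp_rot: [1.82, 2.155, 0.48]
wrist_force: [-0.4, -0.5, -5.7]
width: 0.701
grip_force: 45.8
```

Emit:
{"op": "play_rows", "data": {"moves": [[[0,0,0,0,0,0.005,55],[0,0,0,0,0,0,55],[0,0,0,0,0,0,55]]]}}

```text
time: 12.68
tool_pos: [0.5858, -0.0138, 0.0768]
tcp_rot: [1.82, 2.155, 0.48]
wrist_force: [0.4, -0.1, -5.0]
width: 0.7
grip_force: 45.8
```

Emit:
{"op": "play_rows", "data": {"moves": [[[0,0,0,0,0,0.005,55],[0,0,0,0,0,0,55],[0,0,0,0,0,0,55]]]}}

```text
time: 12.93
tool_pos: [0.5861, -0.0138, 0.0766]
tcp_rot: [1.82, 2.155, 0.48]
wrist_force: [-3.2, -0.2, -1.3]
width: 0.702
grip_force: 46.2
```

Emit:
{"op": "play_rows", "data": {"moves": [[[0,0,0,0,0,0.005,55],[0,0,0,0,0,0,55],[0,0,0,0,0,0,55]]]}}

```text
time: 13.18
tool_pos: [0.5861, -0.0137, 0.0766]
tcp_rot: [1.82, 2.155, 0.48]
wrist_force: [-8.1, -1.2, 4.7]
width: 0.704
grip_force: 47.1
```

Emit:
{"op": "play_rows", "data": {"moves": [[[0,0,0,0,0,0,64],[0,0,0,0,0,0,68],[0,0,0,0,0,0,72],[0,0,0,0,0,0,78],[0,0,0,0,0,0,84]]]}}

```text
time: 13.6
tool_pos: [0.5872, -0.0138, 0.0767]
tcp_rot: [1.819, 2.154, 0.481]
wrist_force: [0.1, 0.1, 0.4]
width: 0.981
grip_force: 0.0
```

Emit:
{"op": "play_rows", "data": {"moves": [[[0,0,0,0,0,-0.1,85],[0,0,0,0,0,-0.25,85],[0,0,0,0,0,-0.35,85],[0,0,0,0,0,-0.35,85],[0,0,0,0,0,-0.25,85]]]}}

```text
time: 14.02
tool_pos: [0.5318, -0.0234, 0.1971]
tcp_rot: [1.818, 2.153, 0.481]
wrist_force: [0.8, 0.7, 0.9]
width: 1.0
grip_force: 0.0
```

```bash
python3 m4.py 6 .031 .045 .08 -.045; python3 - <<'E'
from h import *
cs={}
for n in("top","side"):
    c=dict(np.load(n+"6.npz")); P=pts(c); cs[n]=c
    b=P[(np.hypot(P[:,0]-.52,P[:,1]-.2415)<.035)&(P[:,2]>.052)&(P[:,2]<.075)]
    r=cv2.minAreaRect((b[:,:2]*1000).astype(np.float32)); print(n,r,np.median(b[:,2]))
    # image mask of the block top cast to z=.06
    if n=="top":
        g=cv2.cvtColor(c["image"],cv2.COLOR_RGB2HSV); m=cv2.inRange(g,(0,0,140),(180,60,255)); k=np.zeros_like(m); k[200:232,190:225]=m[200:232,190:225]
        v,u=np.nonzero(k); X=np.array([ray(c,(a,q),.06)[:2] for a,q in zip(u,v)]); print(cv2.minAreaRect((X*1000).astype(np.float32)),X.mean(0))
p,R=plan(cur(),(down([.5203,.2415,.15],34),14))
plan((p,R),(down([.5203,.2415,.026],34),5))
E
```

```text
('tray mm', array([  0.4, -45.4, 179.3]), 'ang err deg', array([-0.22, -0.03,  0.02])) [0.8 0.7 0.9] [-0.07  0.19 -0.06]
top 0.045 [  0.  -44.1] 0.77 26
top 0.057 [ -0.6 -41.6] 2.03 28
top 0.068 [ -1.9 -37.9] 3.2 34
side 0.045 [ -1.5 -45.5] 1.17 33
side 0.057 [ -1.1 -46.8] 1.66 35
side 0.068 [ -1.5 -45.3] 1.9 56
('tray mm', array([  3.9, -46.3, 181.4]), 'ang err deg', array([-0.64, -0.17, -0.02]))
top ((519.7799072265625, 241.1013946533203), (39.80337905883789, 32.54374313354492), 35.85408020019531) 0.060985668487063355
((519.8515014648438, 240.20132446289062), (39.989097595214844, 32.68748474121094), 37.010047912597656) [0.51926681 0.24015854]
side ((519.052001953125, 239.67393493652344), (42.50986862182617, 36.16822814941406), 37.84356689453125) 0.0579518979494289
[[0.063,0.014,-0.06,0.189,0.004,0.041,85],[0.063,0.014,-0.06,0.188,0.011,0.043,85],[0.063,0.014,-0.06,0.187,0.018,0.043,85],[0.063,0.014,-0.06,0.187,0.025,0.044,85],[0.063,0.014,-0.06,0.185,0.032,0.044,85]]
[[0.063,0.014,-0.06,0.184,0.039,0.045,85],[0.063,0.014,-0.06,0.182,0.046,0.045,85],[0.063,0.014,-0.059,0.181,0.053,0.044,85],[0.063,0.014,-0.06,0.179,0.06,0.044,85],[0.063,0.014,-0.059,0.176,0.066,0.043,85]]
[[0.062,0.014,-0.06,0.174,0.073,0.042,85],[0.063,0.014,-0.059,0.172,0.079,0.041,85],[0.062,0.014,-0.06,0.169,0.086,0.039,85],[0.063,0.014,-0.059,0.165,0.092,0.038,85]]
[[-0.0,0.0,-0.0,0.0,-0.0,0.248,85],[-0.0,0.0,-0.0,0.0,-0.0,0.248,85],[-0.0,0.0,-0.0,0.0,-0.0,0.248,85],[-0.0,0.0,-0.0,0.0,-0.0,0.248,85],[-0.0,0.0,-0.0,0.0,-0.0,0.248,85]]
```

Emit:
{"op": "play_rows", "data": {"moves": [[[0.065,0.015,-0.065,0.19,0.005,0.04,85],[0.065,0.015,-0.06,0.19,0.01,0.04,85],[0.065,0.015,-0.06,0.185,0.02,0.045,85],[0.065,0.015,-0.065,0.185,0.025,0.045,85],[0.065,0.015,-0.06,0.185,0.03,0.045,85]]]}}

```text
time: 14.53
tool_pos: [0.5259, 0.0723, 0.1754]
tcp_rot: [1.716, 2.403, 0.312]
wrist_force: [-0.4, 0.3, -0.2]
width: 0.996
grip_force: 0.0
```

Emit:
{"op": "play_rows", "data": {"moves": [[[0.065,0.015,-0.065,0.185,0.04,0.045,85],[0.06,0.015,-0.065,0.18,0.045,0.045,85],[0.06,0.015,-0.06,0.18,0.055,0.045,85],[0.06,0.015,-0.065,0.18,0.06,0.045,85],[0.06,0.015,-0.065,0.175,0.065,0.045,85]]]}}

```text
time: 14.95
tool_pos: [0.5199, 0.1672, 0.1569]
tcp_rot: [1.575, 2.634, 0.143]
wrist_force: [-0.1, -0.1, -0.1]
width: 0.992
grip_force: 0.0
```

Emit:
{"op": "play_rows", "data": {"moves": [[[0.06,0.015,-0.06,0.175,0.075,0.04,85],[0.06,0.015,-0.065,0.17,0.08,0.04,85],[0.06,0.01,-0.065,0.17,0.085,0.04,85],[0.06,0.01,-0.065,0.165,0.09,0.04,85]]]}}

```text
time: 15.28
tool_pos: [0.5144, 0.2429, 0.1428]
tcp_rot: [-1.433, -2.787, 0.002]
wrist_force: [-0.0, -0.1, 0.2]
width: 0.993
grip_force: 0.0
```

Emit:
{"op": "play_rows", "data": {"moves": [[[0,0,0,0,0,0,85],[0,0,0,0,0,0,85],[0,0,0,0,0,0,85],[0,0,0,0,0,0,85],[0,0,0,0,0,0,85]]]}}

```text
time: 15.7
tool_pos: [0.5147, 0.2412, 0.1438]
tcp_rot: [-1.438, -2.787, -0.001]
wrist_force: [-0.0, -0.0, -0.3]
width: 0.995
grip_force: 0.0
```

```bash
python3 - <<'E'
from h import *
from workcell import bot,vision
c=vision.read_camera("side"); cv2.imwrite("pics/g7.png",cv2.resize(c["image"][120:280,190:350,::-1],(600,600),interpolation=2))
print(cur()[0])
plan(cur(),(down([.5198,.2406,.032],36.5),5))
E
```

```text
[0.51475258 0.24121077 0.1439094 ]
[[-0.001,-0.002,-0.008,-0.008,0.008,0.224,85],[-0.001,-0.002,-0.007,-0.008,0.008,0.224,85],[-0.001,-0.002,-0.008,-0.008,0.008,0.224,85],[-0.001,-0.003,-0.007,-0.007,0.007,0.223,85],[-0.0,-0.002,-0.008,-0.007,0.008,0.224,85]]
```

View pics/g7.png

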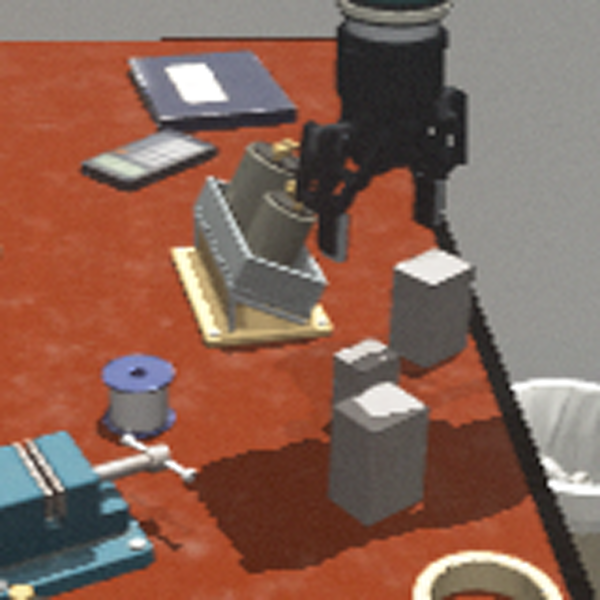

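Both cans stand in the tray at about (270,200). The gripper hovers over the 60 mm block at (367,375), clear of the 80 mm one at (378,455). I'll descend and grip.

Emit:
{"op": "play_rows", "data": {"moves": [[[0,0,-0.01,-0.01,0.01,0.22,85],[0,0,-0.01,-0.01,0.01,0.22,85],[0,0,-0.01,-0.01,0.01,0.22,85],[0,-0.005,0,-0.005,0.005,0.22,85],[0,-0.005,-0.01,-0.005,0.005,0.22,85]]]}}

```text
time: 16.17
tool_pos: [0.5202, 0.2408, 0.0333]
tcp_rot: [-1.412, -2.805, 0.001]
wrist_force: [-0.5, -0.1, -1.0]
width: 0.993
grip_force: 0.0
```

Emit:
{"op": "play_rows", "data": {"moves": [[[0,0,0,0,0,0,70],[0,0,0,0,0,0,60],[0,0,0,0,0,0,55],[0,0,0,0,0,0,50],[0,0,0,0,0,0,50]]]}}

```text
time: 16.58
tool_pos: [0.5213, 0.242, 0.0357]
tcp_rot: [1.411, 2.806, 0.001]
wrist_force: [-0.8, 0.0, 0.3]
width: 0.584
grip_force: 0.0
```

```bash
python3 - <<'E'
from h import *
from workcell import bot
p,R=cur();print(p,bot.read_state()["wrist_force"]); plan((p,R),(down([.5198,.2406,.032],36.5),1))
E
```

```text
[0.52134238 0.24201229 0.03571265] [-0.82629472  0.03365581  0.30253212]
[[0.002,0.0,0.004,-0.002,-0.021,0.037,85]]
```

Emit:
{"op": "play_rows", "data": {"moves": [[[0,0,0,0,-0.015,0.03,48],[0,0,0,0,0,0,46],[0,0,0,0,0,0,44],[0,0,0,0,0,0,42],[0,0,0,0,0,0,40]]], "newtons": 40}}

```text
time: 17.0
tool_pos: [0.5185, 0.2406, 0.0308]
tcp_rot: [-1.41, -2.805, 0.003]
wrist_force: [-0.6, -0.4, 0.8]
width: 0.468
grip_force: 5.6
```

Emit:
{"op": "play_rows", "data": {"moves": [[[0,0,0,0,0,0,30],[0,0,0,0,0,0,30],[0,0,0,0,0,0,30],[0,0,0,0,0,0,30]]], "newtons": 50}}

```text
time: 17.33
tool_pos: [0.5188, 0.2406, 0.031]
tcp_rot: [-1.41, -2.806, 0.002]
wrist_force: [-1.6, -1.3, 4.8]
width: 0.461
grip_force: 51.0
```

Emit:
{"op": "play_rows", "data": {"moves": [[[0,0,0,0,0,-0.05,30],[0,0,0,0,0,-0.2,30],[0,0,0,0,0,-0.35,30],[0,0,0,0,0,-0.35,30],[0,0,0,0,0,-0.4,30]]]}}

```text
time: 17.75
tool_pos: [0.5169, 0.2399, 0.1644]
tcp_rot: [-1.408, -2.802, 0.009]
wrist_force: [0.2, 0.1, -2.8]
width: 0.465
grip_force: 50.9
```

```bash
python3 - <<'E'
from h import *
from workcell import bot
s=bot.read_state();p,R=cur();print(p,s["wrist_force"],s["torque"],s["width"]); plan((p,R),(tray(-12,59.5,110),12),jaw=30)
E
```

```text
[0.51689174 0.2398961  0.16442248] [ 0.18068027  0.08450868 -2.79855463] [ 0.02498229 -0.06182386  0.00477571] 0.46485315815913153
[[-0.073,-0.017,0.077,-0.113,-0.068,0.03,30],[-0.073,-0.017,0.077,-0.115,-0.064,0.028,30],[-0.073,-0.017,0.077,-0.117,-0.061,0.027,30],[-0.073,-0.017,0.077,-0.119,-0.057,0.026,30],[-0.073,-0.017,0.077,-0.121,-0.054,0.025,30]]
[[-0.072,-0.017,0.077,-0.123,-0.05,0.024,30],[-0.073,-0.017,0.077,-0.124,-0.046,0.023,30],[-0.072,-0.018,0.077,-0.126,-0.042,0.023,30],[-0.073,-0.017,0.078,-0.127,-0.038,0.022,30],[-0.072,-0.018,0.077,-0.128,-0.033,0.022,30]]
[[-0.073,-0.017,0.078,-0.129,-0.029,0.022,30],[-0.072,-0.018,0.077,-0.131,-0.026,0.022,30]]
```

Emit:
{"op": "play_rows", "data": {"moves": [[[-0.075,-0.015,0.075,-0.115,-0.07,0.03,30],[-0.075,-0.015,0.075,-0.115,-0.065,0.03,30],[-0.075,-0.015,0.08,-0.115,-0.06,0.025,30],[-0.07,-0.02,0.08,-0.12,-0.055,0.025,30],[-0.07,-0.02,0.075,-0.12,-0.055,0.025,30]]]}}

```text
time: 18.17
tool_pos: [0.5245, 0.1744, 0.1499]
tcp_rot: [1.611, 2.55, 0.214]
wrist_force: [0.1, -0.3, -2.2]
width: 0.458
grip_force: 51.1
```

Emit:
{"op": "play_rows", "data": {"moves": [[[-0.07,-0.015,0.08,-0.12,-0.05,0.025,30],[-0.075,-0.015,0.075,-0.125,-0.045,0.025,30],[-0.07,-0.02,0.075,-0.125,-0.04,0.025,30],[-0.075,-0.015,0.08,-0.125,-0.04,0.02,30],[-0.07,-0.02,0.075,-0.13,-0.035,0.02,30]]]}}

```text
time: 18.58
tool_pos: [0.5301, 0.1094, 0.1345]
tcp_rot: [1.769, 2.271, 0.409]
wrist_force: [0.0, -0.2, -3.5]
width: 0.457
grip_force: 51.2
```

Emit:
{"op": "play_rows", "data": {"moves": [[[-0.07,-0.02,0.08,-0.13,-0.03,0.02,30],[-0.075,-0.02,0.075,-0.13,-0.025,0.02,30],[0,0,0,0,0,0,30],[0,0,0,0,0,0,30],[0,0,0,0,0,0,30]]]}}

```text
time: 19.0
tool_pos: [0.5335, 0.0842, 0.1301]
tcp_rot: [1.819, 2.154, 0.48]
wrist_force: [-0.6, 1.0, -2.6]
width: 0.459
grip_force: 51.2
```

Emit:
{"op": "play_rows", "data": {"moves": [[[0,0,0,0,0,0,30],[0,0,0,0,0,0,30],[0,0,0,0,0,0,30],[0,0,0,0,0,0,30],[0,0,0,0,0,0,30]]]}}

```text
time: 19.42
tool_pos: [0.5339, 0.0843, 0.1304]
tcp_rot: [1.818, 2.153, 0.481]
wrist_force: [-0.0, 0.0, -2.9]
width: 0.462
grip_force: 51.2
```

```bash
cat > m5.py <<'E'
from h import *
from workcell import bot,vision
import sys
k=sys.argv[1]
for n in("top","side"):
    c=vision.read_camera(n); np.savez(n+k+".npz",**c); T=(pts(c)-OT)@RT*1000
    b=T[(T[:,2]>40)&(T[:,2]<(float(sys.argv[2])))&(T[:,1]>36)&(T[:,1]<90)&(abs(T[:,0]+12)<19)]
    if len(b): print(n,len(b),"block y",np.percentile(b[:,1],[3,50,97]).round(1),"x",np.percentile(b[:,0],[3,97]).round(1))
    s_=T[(T[:,2]>44)&(T[:,2]<60)&(np.hypot(T[:,0]+8,T[:,1]-14.5)<32)]
    f=fitc(s_[:,:2]/1000,.025,[-.008,.0145]); print(" small can",(f[0]*1000).round(1),f[2])
print(where(),bot.read_state()["wrist_force"].round(1))
plan(cur(),(tray(-12,59.5,75),3))
a=np.load("side"+k+".npz")["image"][130:230,210:310,::-1];b=np.load("top"+k+".npz")["image"][160:235,230:330,::-1]
cv2.imwrite(f"pics/p{k}.png",np.hstack([cv2.resize(a,(400,400),interpolation=2),cv2.copyMakeBorder(cv2.resize(b,(400,300),interpolation=2),0,100,0,0,0)]))
E
python3 m5.py 8 130
```

```text
top 19 block y [36.4 39.4 80.3] x [-18.3   6.1]
 small can [-5.2 13.7] 30
side 212 block y [36.5 75.2 80.2] x [-28.5   5.6]
 small can [-7.7 13.4] 68
('tray mm', array([ -9.7,  60.4, 110.3]), 'ang err deg', array([-0.19, -0.04,  0.  ])) [ 0.1 -0.2 -2.6]
[[0.002,0.0,-0.0,-0.003,-0.008,0.118,85],[0.002,0.001,-0.0,-0.003,-0.008,0.117,85],[0.003,0.0,-0.0,-0.003,-0.007,0.118,85]]
```

View pics/p8.png

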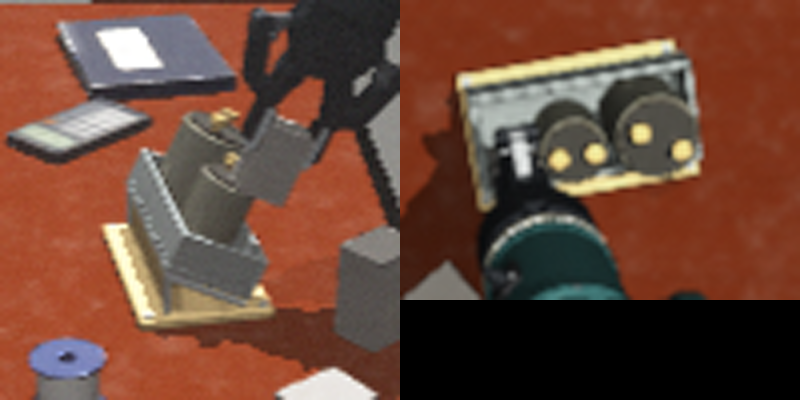

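The side crop shows the block at (278,160) hanging square, with its left face at y≈75–76 mm. The small can sits at (225,200). I'll shift 1 mm and lower.

Emit:
{"op": "play_rows", "data": {"moves": [[[0,0,0,-0.01,-0.015,0.15,30],[0,0,0,0,0,0.15,30],[0,0,0,0,0,0.1,30],[0,0,0,0,0,0.05,30],[0,0,0,0,0,0,30]]]}}

```text
time: 19.93
tool_pos: [0.5508, 0.086, 0.0874]
tcp_rot: [1.82, 2.155, 0.478]
wrist_force: [-0.2, 0.3, -3.0]
width: 0.458
grip_force: 51.3
```

Emit:
{"op": "play_rows", "data": {"moves": [[[0,0,0,0,0,0,30],[0,0,0,0,0,0,30],[0,0,0,0,0,0,30],[0,0,0,0,0,0,30]]]}}

```text
time: 20.27
tool_pos: [0.5519, 0.0861, 0.0898]
tcp_rot: [1.818, 2.152, 0.482]
wrist_force: [0.3, -0.6, -3.2]
width: 0.463
grip_force: 51.3
```

```bash
python3 m5.py 9 90
```

```text
top 14 block y [36.5 57.5 78.6] x [-19.4   5.4]
 small can [-5.1 13.5] 29
side 167 block y [71.  74.9 79.1] x [-28.6   5.8]
 small can [-7.6 13.2] 32
('tray mm', array([-10.7,  59.2,  65.7]), 'ang err deg', array([-0.25, -0.05,  0.02])) [-0.1 -0.4 -3.8]
[[0.003,0.001,-0.0,0.001,-0.004,-0.031,85],[0.003,0.0,-0.0,0.001,-0.004,-0.031,85],[0.003,0.001,-0.001,0.001,-0.005,-0.031,85]]
```

Emit:
{"op": "play_rows", "data": {"moves": [[[0,0,0,0,0,0.06,30],[0,0,0,0,0,0.06,30],[0,0,0,0,0,0.06,30],[0,0,0,0,0,0.03,30],[0,0,0,0,0,0.02,30]]]}}

```text
time: 20.78
tool_pos: [0.5607, 0.0876, 0.0669]
tcp_rot: [1.819, 2.154, 0.479]
wrist_force: [-0.8, 0.2, -3.1]
width: 0.459
grip_force: 51.3
```

Emit:
{"op": "play_rows", "data": {"moves": [[[0,0,0,0,0,0.01,30],[0,0,0,0,0,0.01,30],[0,0,0,0,0,0,30],[0,0,0,0,0,0,30],[0,0,0,0,0,0,30]]]}}

```text
time: 21.2
tool_pos: [0.5621, 0.0878, 0.0666]
tcp_rot: [1.818, 2.153, 0.481]
wrist_force: [0.2, 0.5, -3.1]
width: 0.46
grip_force: 51.3
```

```bash
python3 -c "
from h import *
print(where())"
```

```text
('tray mm', array([-10.9,  59.2,  40.4]), 'ang err deg', array([-0.22, -0.05,  0.02]))
```

Emit:
{"op": "play_rows", "data": {"moves": [[[0,0,0,0,0,0.01,30],[0,0,0,0,0,0.01,30],[0,0,0,0,0,0,30],[0,0,0,0,0,0,30],[0,0,0,0,0,0,30]]]}}

```text
time: 21.62
tool_pos: [0.5628, 0.0879, 0.0645]
tcp_rot: [1.818, 2.153, 0.48]
wrist_force: [-1.1, 0.5, -2.0]
width: 0.46
grip_force: 51.3
```

Emit:
{"op": "play_rows", "data": {"moves": [[[0,0,0,0,0,0.005,30],[0,0,0,0,0,0.005,30],[0,0,0,0,0,0,30],[0,0,0,0,0,0,30]]]}}

```text
time: 21.95
tool_pos: [0.5632, 0.088, 0.0635]
tcp_rot: [1.819, 2.153, 0.48]
wrist_force: [-0.2, 0.1, -3.0]
width: 0.459
grip_force: 51.3
```

Emit:
{"op": "play_rows", "data": {"moves": [[[0,0,0,0,0,0.005,30],[0,0,0,0,0,0,30],[0,0,0,0,0,0,30],[0,0,0,0,0,0,30]]]}}

```text
time: 22.28
tool_pos: [0.5634, 0.088, 0.0631]
tcp_rot: [1.818, 2.153, 0.48]
wrist_force: [0.5, -0.5, -2.4]
width: 0.463
grip_force: 51.3
```

```bash
python3 -c "
from h import *
print(where())"
```

```text
('tray mm', array([-11.1,  59.2,  36.8]), 'ang err deg', array([-0.19, -0.05,  0.02]))
```

Emit:
{"op": "play_rows", "data": {"moves": [[[0,0,0,0,0,0.005,30],[0,0,0,0,0,0,30],[0,0,0,0,0,0,30],[0,0,0,0,0,0,30]]]}}

```text
time: 22.62
tool_pos: [0.5637, 0.0881, 0.063]
tcp_rot: [1.818, 2.153, 0.481]
wrist_force: [-4.5, -0.7, 3.5]
width: 0.461
grip_force: 52.1
```

Emit:
{"op": "play_rows", "data": {"moves": [[[0,0,0,0,0,0.005,30],[0,0,0,0,0,0,30],[0,0,0,0,0,0,30],[0,0,0,0,0,0,30]]]}}

```text
time: 22.95
tool_pos: [0.5637, 0.0881, 0.063]
tcp_rot: [1.818, 2.153, 0.48]
wrist_force: [-9.0, -1.6, 10.2]
width: 0.461
grip_force: 53.2
```

Seated on the floor. Now release, withdraw and check.

Emit:
{"op": "play_rows", "data": {"moves": [[[0,0,0,0,0,-0.005,30],[0,0,0,0,0,0,44],[0,0,0,0,0,0,50],[0,0,0,0,0,0,58],[0,0,0,0,0,0,66]]]}}

```text
time: 23.37
tool_pos: [0.5643, 0.0881, 0.0631]
tcp_rot: [1.818, 2.152, 0.482]
wrist_force: [0.4, -0.2, -0.5]
width: 0.769
grip_force: 0.0
```

Emit:
{"op": "play_rows", "data": {"moves": [[[0,0,0,0,0,0,70],[0,0,0,0,0,-0.1,70],[0,0,0,0,0,-0.25,70],[0,0,0,0,0,-0.35,70],[0,0,0,0,0,-0.4,70]]]}}

```text
time: 23.78
tool_pos: [0.5154, 0.08, 0.1616]
tcp_rot: [1.821, 2.156, 0.477]
wrist_force: [1.2, -0.1, 1.1]
width: 0.822
grip_force: 0.0
```

Emit:
{"op": "play_rows", "data": {"moves": [[[0,0,0,0.1,-0.3,-0.2,70],[0,0,0,0.2,-0.3,-0.1,70],[0,0,0,0.3,-0.2,0,70],[0,0,0,0.3,0,0,70],[0,0,0,0,0,0,70]]]}}

```text
time: 24.2
tool_pos: [0.4163, 0.1587, 0.1558]
tcp_rot: [1.813, 2.158, 0.486]
wrist_force: [-0.3, 0.1, 0.4]
width: 0.818
grip_force: 0.0
```

```bash
python3 m5.py 10 70; python3 m3.py 10 2>/dev/null; sed 's/top0/top10/;s/side0/side10/' m1.py > m1b.py; python3 m1b.py | grep -v side | grep -E "reel|calc|tape|b1|b3"
```

```text
top 150 block y [37.6 59.5 76.3] x [-28.    6.1]
 small can [-5.3 13.5] 26
side 126 block y [39.  73.7 78.8] x [-28.7   6.4]
 small can [-6.8 12.2] 34
('tray mm', array([-91.3, 150.8, 176.8]), 'ang err deg', array([-0.28,  0.05, -0.21])) [0.1 0.  1.2]
TOO FAST 0
TOO FAST 1
TOO FAST 2
[[0.003,-0.001,0.002,-0.305,0.261,0.34,85],[0.003,-0.0,0.003,-0.305,0.262,0.34,85],[0.004,-0.001,0.002,-0.305,0.264,0.34,85]]
top floor z 0.0061 107 slope fit [-0.001  0.007]
 smallcan tray xy (array([0.00084629, 0.00998536]), np.float64(0.014379830767393829), 60)
 top pts mean [-0.0001 -0.0031  0.0774] 0.09972388509847285 [((-8.937074661254883, 1.5240821838378906), 76.98941040039062)]
 rim extents x [-0.037   0.0408] y [-0.0818  0.0838]
 largecan (array([ 0.48, -0.25]), np.float64(nan), 0)
b1 ztop 0.0832 max 1.1582 n 273 rect [524.3 343.1] [53.  43.6] 34.4
b3 ztop 0.2822 max 1.1582 n 102 rect [417.7 160.3] [36.4 23.5] 4.3
reel ztop 0.0456 max 1.1582 n 222 rect [694.4 232.2] [51.9 52.8] 3.7
calc ztop 0.0161 max 1.1582 n 911 rect [ 685.2 -269.9] [154.   88.5] 51.5
tape ztop 0.0284 max 1.1582 n 291 rect [472.  480.7] [91.  90.9] 53.4
```

View pics/p10.png

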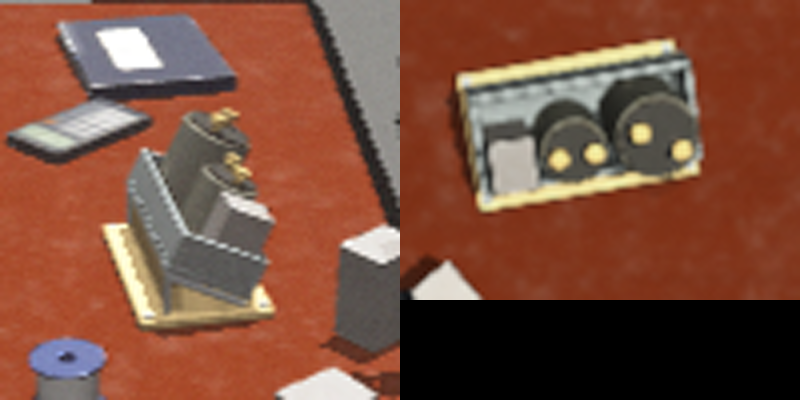

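All three stand in a row: block at (513,165), small can at (573,148) and large can at (655,130). A last check of the tops' tilt comes before handing in.

```bash
python3 - <<'E'
from h import *
T=(pts(dict(np.load("top10.npz")))-OT)@RT*1000
for n,x,y,r,z in(("block",-11,59.5,13,66),("small",-7,14,20,68),("large",-1,-44.5,26,86)):
    b=T[(np.hypot(T[:,0]-x,T[:,1]-y)<r)&(abs(T[:,2]-z)<5)]
    A=np.c_[b[:,:2]-[x,y],np.ones(len(b))]; f=np.linalg.lstsq(A,b[:,2],rcond=None)[0]; print(n,len(b),"z",f[2].round(1),"tilt deg",np.rad2deg(f[:2]).round(1))
E
```

```text
block 57 z 66.2 tilt deg [2.  2.3]
small 91 z 70.2 tilt deg [-0.2  2.1]
large 185 z 88.2 tilt deg [ 0.2 -0.4]
```

```bash
python3 -c "
from workcell import bot
print(bot.finish_job())"
```

```text
the job is handed in; nothing more can be done
None
```

The job is handed in: block, small can and large can stand square in one row in the tray, set down gently at about 24 s on the robot clock, and the reel, calculator and tape roll measured unmoved.

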